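# Shut and lock the chute's access panel with its quarter-turn fastener

## Task

Someone has cleared a jam in the lost-property chute and left its access panel standing ajar. With the fingertips, push the panel down until it is fully shut, then set a fingertip in the slot of the round fastener on it and turn it clockwise a quarter turn to its stop, so that the panel is locked shut. Do not lift the panel any further open, and leave the whistle, lunch tin, peg knob and ball where they are.

Things in the scene. Friction and masses are not known exactly. Their poses are not given: they have to be found in the camera images.
- chute: Fixed sheet-metal housing, 250 (x) by 370 mm (y), deck 230 mm high. Origin on the locker top under the middle of the access section; x points away from the robot to the panel's hinge, y to the hopper, whose collar (y 125 to 245 mm) stands 40 mm above the deck. A spout slopes down from y -125 mm to a boot tray (y -235 to -505 mm, child's boots in it 160 mm high). The panel lies between the two
- hatch_hinge (a point): Middle of the panel's hinge axis, on the far (+x) side of the deck, 233 mm above the locker top; its y is the hinge axis. The panel is flat sheet metal, 214 mm along the hinge, 4 mm thick, and reaches 215 mm from the hinge axis to its free edge, which is on the side nearest the robot. Shut, it lies level with its top 235 mm above the locker top. The axes are those of the chute
- hatch (a joint): Opening angle of the panel, rad: 0 is fully shut, resting on the deck; it grows as the free edge rises and starts at 0.25 to 0.5. The hinge is stiff: the panel stays where it is left, and 2 to 3 N down near the free edge swings it shut. Locked, the fastener's tongue holds the panel down; turned with the panel open, the tongue lands on the deck and the panel cannot shut
- hatch_edge (a point): Middle of the panel's free edge, on its top face. x points from the free edge to the hinge along the panel, y along the free edge, z out of the top face
- cam (a joint): Angle of the fastener, rad: 0 is unlocked, slot parallel to the panel's free edge; pi/2 is locked, at the stop, slot square to the free edge. It grows as the disc turns clockwise seen from above, starts at 0 to 0.3 and stays where it is left. Turning takes about 0.12 N m (4 N at 30 mm from the axis)
- slot (a point): Centre of the floor of the fastener's finger slot, on its turning axis, 72 mm from the panel's free edge, midway across the panel. The fastener is a black disc 104 mm across, standing 16 mm above the panel. The slot is a pocket closed at both ends, 84 mm long (along y), 38 mm wide, 13 mm deep, its bare metal floor 3 mm above the panel's top. The axes turn with the disc; z is the turning axis, up
- pointer (a point): Tip of the small pointer on the disc's rim, 59 mm from the turning axis in line with the slot (slot's -y). It points along the free edge, away from the hopper, at 0, and at the free edge when locked
- whistle: Yellow plastic whistle lying on its side on the locker top, about 50 by 22 by 18 mm, to be left alone; origin at its underside
- lunch_tin: Dented aluminium lunch tin, 165 by 110 by 58 mm, to be left alone; origin at the centre of its underside
- peg_knob: Beech coat-peg knob standing on its stem, 40 mm across, 58 mm high, to be left alone; origin at the centre of its underside
- ball_center (a point): Centre of a red ball, 50 mm across, to be left alone

How it is judged:
By the outcome, as a careful person would: the job done as asked, in the order asked, and still so for the second after the job is handed in, with the robot touching nothing.
It also fails if it takes over 43 s, if anything falls off the work surface, if the arm or the gripper's body presses on something with over 40 N, if the wrist force passes 120 N, or if a joint passes its speed limit or range.

## Robot

A 6-joint arm with a two-finger parallel gripper is mounted at the origin on the work surface. World frame = base frame: x ahead of the robot, y to its left, z up, the work surface at z = 0. Lengths are in m, angles in rad, forces in N, time in s.
With the tool pointing down it reaches from about 0.35 to 0.875 m from the base axis. Payload 4.2 kg.
Tool frame: the origin (TCP) lies on the front face of the gripper's body, between the roots of the fingers; the fingertips stand 70 mm ahead of it and the grasp point (between the pads) lies r.grasp_offset ahead of it (r.grasp_offset is the distance from the TCP to the grasp point, in m); z points along the fingers, y is the direction in which the jaws open and shut (so a half turn about z gives the same grasp; the last joint's range is limited). The gripper opens to 87 mm and grips with 3 to 60 N. Pads are 19 mm wide; open, the fingers measure 117 mm over their backs; the gripper's body (75 mm by 190 mm) begins 51 mm behind the grasp point.
Start: joints at [1.459, 0.385, 0.008, 0, -1.194, -0.259], TCP at [0.226, 0.583, 0.292] pointing down, gripper open.
Joint ranges: [-3.14, 3.14], [-1.21, 2.06], [-1.07, 1.41], [-3.16, 2.05], [-2.99, -0.16], [-3.1, 3.1]. Speed limits (rad/s): [2.79, 2.79, 3.14, 3.14, 3.14, 3.14].

## Interface

Orientations are given as a 3x3 rotation matrix whose columns are the frame's x, y, z axes.
In Python, from workcell import r gives the robot as it stands.
- The arm moves only by the shell command python3 -m handwheel 'ROWS'. ROWS is JSON, a list of rows, each an object of numbers: "fingers": the finger opening in mm, from 0 to 87; "tx", "ty", "tz": the shift along the tool's x, y, z in mm; "spin": the turn about the tool's z in rad. In form: [{"fingers": .., "tx": .., "ty": .., "tz": .., "spin": ..}, ...]. A call has 1 to 20 rows; each row is the pose to reach, as a shift and turn from the pose commanded when the call began, along the tool's axes at that moment; what a row does not reach only later rows make up. A row lasts 1/12 s, in which the tool goes at most 41.7 mm and 7.16 degrees, less where a joint would pass 70% of its speed; a pose out of reach is approached as far as the arm can. A call with a gripper value outside its range is refused whole. The fingers move at their own pace and stop on an object; the grip force is fixed at half the most. Time passes only in rows, so rows that repeat a pose let the fingers close. It gives the time, the measured TCP pose, the force and the opening at its end, in the units of the state.
- r.get_obs(): the state, without advancing time (a new reading comes with each control period).
- r.snapshot(name): name is "scene" or "top" or "wrist"; returns a dict with "img" (480x640x3 uint8, red, green, blue), "camera_matrix" (3x3 intrinsics, pixels), "T" (4x4, takes a point from camera to world coordinates); the wrist camera has in their place "hand_eye" (4x4, takes a point from camera to tool coordinates, whose origin is the TCP and whose axes are the flange's). Camera axes: x right, y down, z forward; pixel columns grow to the right and rows downward; lengths in m; the calibration is good to about 2 mm. A picture is of the moment at which its call begins: read the wrist's pose just before it. There is no depth.
- r.finish_job(): hands the job in, once; it reports no verdict.
The state is a dict: "clock": time; "qpos": joint angles; "dq": joint speeds; "joint_efforts": joint torques, N m; "tcp_pos": TCP position; "orientation": TCP orientation; "contact_force": force on the tool from outside, world axes, zero at the start; "ft_torque": the same for the moment, N m; "gripper_width": finger opening in m.
Only numpy, scipy, OpenCV 4.12 (cv2) and the standard library are available. Lean on these libraries where they do the work, as an engineer would, in place of code of your own. Each camera call takes 0.05 s, during which the arm holds its last target.

## Working session

There is one attempt and no reset: what is moved stays moved. The work goes in short steps, Python scripts to look and compute and a shell command to move; the robot and the scene stay as the last step left them, time stands still between calls to the robot, and variables do not carry over. Pictures are saved under pics/ and viewed, and the job is handed in when it is done.

```bash
ls; mkdir -p pics; python3 - <<'E'
from workcell import r
import cv2
o=r.get_obs()
for k,v in o.items(): print(k,v)
print(r.grasp_offset)
for n in ["scene","top","wrist"]:
    s=r.snapshot(n); cv2.imwrite(f"pics/a_{n}.png",s["img"][:,:,::-1]); print(n,s["camera_matrix"].tolist()); print(s.get("T",s.get("hand_eye")))
E
```

```text
pics
clock 0.0
qpos [ 1.45861539e+00  3.85548243e-01  6.61994007e-03 -5.28275656e-04
 -1.19403323e+00 -2.58631695e-01]
dq [-6.13378775e-04 -8.94844460e-04  8.96890365e-04 -7.25867303e-04
  5.35195961e-04  8.27274220e-05]
joint_efforts [-1.47494757e-03 -3.90660381e+01  1.87403172e+01  4.21996862e+00
  1.10270904e-02 -1.85312992e-04]
tcp_pos [0.22626999 0.58210364 0.29115783]
orientation [[ 9.31962566e-01 -3.62553779e-01 -7.30515017e-04]
 [-3.62554506e-01 -9.31960211e-01 -2.09655612e-03]
 [ 7.93034132e-05  2.21876333e-03 -9.99997535e-01]]
contact_force [-0.34604115 -0.02500134 -0.44502022]
ft_torque [ 0.01327525 -0.05336771  0.02093041]
gripper_width 0.08682693224360544
0.051
scene [[564.106458061369, 0.0, 315.5414271165587], [0.0, 564.106458061369, 251.7562361398584], [0.0, 0.0, 1.0]]
[[-0.47932211  0.73539968 -0.47899648  1.01962205]
 [ 0.87759812  0.39634775 -0.26968501  0.39646569]
 [-0.00847709 -0.54963239 -0.83536362  0.93389104]
 [ 0.          0.          0.          1.        ]]
top [[469.0634802849177, 0.0, 311.73023585275223], [0.0, 469.0634802849177, 237.79083031103417], [0.0, 0.0, 1.0]]
[[-0.01597334 -0.99627814  0.08470372  0.49664991]
 [-0.99984198  0.0165764   0.00642108  0.14926077]
 [-0.00780126 -0.08458777 -0.99638549  1.06913033]
 [ 0.          0.          0.          1.        ]]
wrist [[353.5359021606027, 0.0, 317.1058755586527], [0.0, 353.5359021606027, 240.38130780143874], [0.0, 0.0, 1.0]]
[[-1.09905219e-03 -9.64222446e-01 -2.65092187e-01  7.22459471e-02]
 [ 9.99999191e-01 -8.90127801e-04 -9.08250442e-04 -4.41079114e-04]
 [ 6.39789538e-04 -2.65092970e-01  9.64222644e-01 -9.28113580e-02]
 [ 0.00000000e+00  0.00000000e+00  0.00000000e+00  1.00000000e+00]]
```

View pics/a_scene.png

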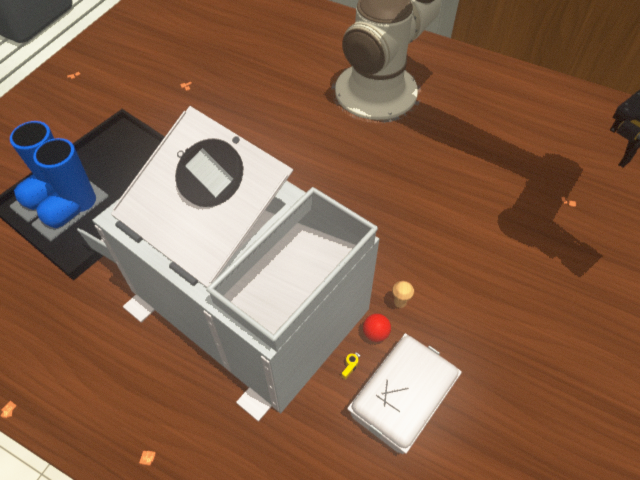

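View pics/a_top.png

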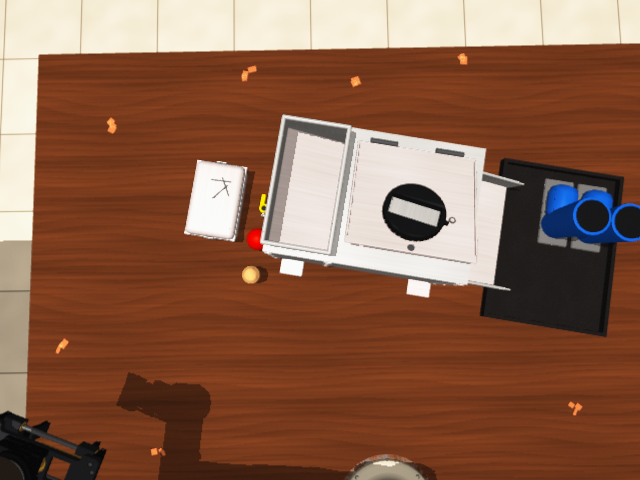

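View pics/a_wrist.png

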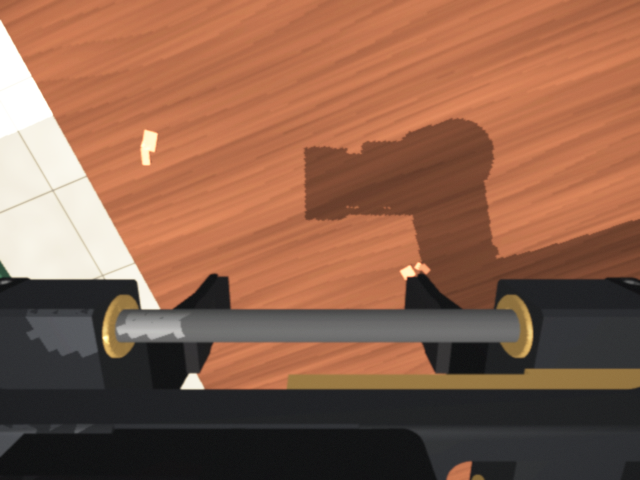

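The scene view shows the panel open: free-edge corners near (190,107) and (291,171), disc near (210,173), pointer near (180,154). In the top view the disc is at about (414,212), the pointer at (452,219), and the hopper is on the left with the boots on the right. I'll enlarge both to pick points precisely.

```bash
python3 - <<'E'
import cv2
a=cv2.imread("pics/a_scene.png"); cv2.imwrite("pics/b_scene.png",cv2.resize(a[90:300,90:310],(0,0),fx=2.8,fy=2.8,interpolation=cv2.INTER_CUBIC))
a=cv2.imread("pics/a_top.png"); cv2.imwrite("pics/b_top.png",cv2.resize(a[105:305,255:525],(0,0),fx=2.9,fy=2.9,interpolation=cv2.INTER_CUBIC))
E
```

```text
(no output)
```

View pics/b_scene.png

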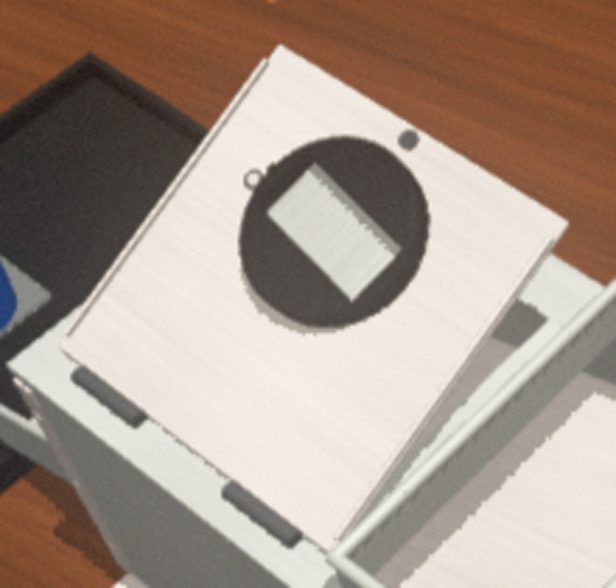

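View pics/b_top.png

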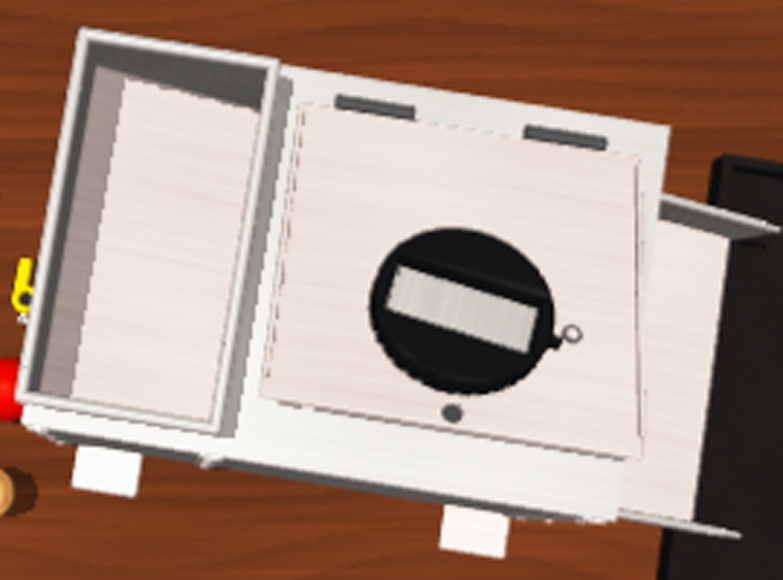

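```bash
cat > h.py <<'E'
import numpy as np
def ray(S,p):
    K=S["K"];T=S["T"]; d=T[:3,:3]@np.linalg.inv(K)@np.array([p[0],p[1],1.]); return T[:3,3],d/np.linalg.norm(d)
def onz(S,p,z):
    o,d=ray(S,p); return o+d*(z-o[2])/d[2]
def tri(S1,p1,S2,p2):
    o1,d1=ray(S1,p1);o2,d2=ray(S2,p2)
    A=np.c_[d1,-d2]; t=np.linalg.lstsq(A,o2-o1,rcond=None)[0]
    a=o1+t[0]*d1;b=o2+t[1]*d2
    return (a+b)/2,np.linalg.norm(a-b)
SC=dict(K=np.array([[564.106458061369,0,315.5414271165587],[0,564.106458061369,251.7562361398584],[0,0,1]]),T=np.array([[-0.47932211,0.73539968,-0.47899648,1.01962205],[0.87759812,0.39634775,-0.26968501,0.39646569],[-0.00847709,-0.54963239,-0.83536362,0.93389104],[0,0,0,1]]))
TP=dict(K=np.array([[469.0634802849177,0,311.73023585275223],[0,469.0634802849177,237.79083031103417],[0,0,1]]),T=np.array([[-0.01597334,-0.99627814,0.08470372,0.49664991],[-0.99984198,0.0165764,0.00642108,0.14926077],[-0.00780126,-0.08458777,-0.99638549,1.06913033],[0,0,0,1]]))
E
python3 - <<'E'
from h import *
np.set_printoptions(precision=4,suppress=True)
s=lambda p:(p[0]/2.8+90-.3,p[1]/2.8+90-.3)
t=lambda p:(p[0]/2.9+255-.3,p[1]/2.9+105-.3)
P={}
for n,a,b in [("F1",(568,223),(262,399)),("F2",(280,46),(640,458)),("H1",(335,542),(300,105)),("H2",(65,347),(638,155)),("dot",(408,139),(452,413)),("ring",(253,180),(571,334)),
  ("slotA",(292,188),(393,289)),("slotB",(376,275),(533,330)),]:
    P[n],e=tri(SC,s(a),TP,t(b)); print(n,P[n],e)
c=[onz(TP,t(p),.27) for p in [(82,30),(277,62),(217,432),(22,402)]]
for q in c: print(q)
d=c[0]-c[3]+c[1]-c[2]; print("yaw collar",np.arctan2(d[1],d[0]), np.linalg.norm(c[0]-c[3]),np.linalg.norm(c[1]-c[0]))
e=P["F1"]-P["F2"]; print("panel width",np.linalg.norm(e),"yaw",np.arctan2(-e[0],e[1]))
m=(P["F1"]+P["F2"])/2;h=(P["H1"]+P["H2"])/2;v=m-h;print(m,h,np.linalg.norm(v),"open",np.arcsin(v[2]/np.linalg.norm(v)),np.arctan2(-v[1],-v[0]))
cc=sum(c)/4; y=np.arctan2(d[1],d[0]); print("chute origin",cc[:2]-.185*np.array([-np.sin(y),np.cos(y)]))
E
```

```text
F1 [0.5533 0.0992 0.3138] 0.0027857850160470077
F2 [ 0.5173 -0.1087  0.3162] 0.0036607030454836017
H1 [0.7411 0.0673 0.2423] 0.0022070541926249537
H2 [ 0.7066 -0.1413  0.2355] 0.0009425313331237289
dot [ 0.5437 -0.0057  0.3159] 0.0029822897883783907
ring [ 0.59   -0.0814  0.2892] 0.003479992514671474
slotA [0.6209 0.0115 0.3568] 0.050119226817508765
slotB [ 0.5869 -0.046   0.2353] 0.055169779310398986
[0.7809 0.2013 0.27  ]
[0.759  0.0842 0.27  ]
[0.5369 0.1245 0.27  ]
[0.5565 0.2391 0.27  ]
yaw collar -0.17329019705527615 0.227576417621092 0.119135967313585
panel width 0.21102878858562957 yaw -0.17145507129158394
[ 0.5353 -0.0047  0.315 ] [ 0.7238 -0.037   0.2389] 0.20585517469015965 open 0.3788385296260829 -0.16964768569134447
chute origin [ 0.6264 -0.02  ]
```

```bash
cat >> h.py <<'E'
YAW=-0.172
XH=np.array([np.cos(YAW),np.sin(YAW),0]);YH=np.array([-np.sin(YAW),np.cos(YAW),0])
HG=np.array([0.731,-0.039,0])
def goto(o,w):
    R=np.array(o["orientation"]);d=R.T@(np.array(w)-np.array(o["tcp_pos"]));return np.round(d*1000,1)
def yawof(o):
    R=np.array(o["orientation"]);return np.arctan2(R[1,0],R[0,0])
E
python3 - <<'E'
from h import *
from workcell import r
o=r.get_obs()
w=HG-0.18*XH-0.08*YH; print(w)
print(goto(o,[w[0],w[1],.43]),yawof(o)-YAW)
E
```

```text
[ 0.53996375 -0.08701198  0.        ]
[ 534.9  510.2 -137.7] -0.19899061502513454
```

```bash
python3 -m handwheel '[{"fingers":0,"tx":0,"ty":0,"tz":-138,"spin":-0.2},{"fingers":0,"tx":0,"ty":0,"tz":-138,"spin":-0.2},{"fingers":0,"tx":0,"ty":0,"tz":-138,"spin":-0.2},{"fingers":0,"tx":535,"ty":510,"tz":-138,"spin":-0.2},{"fingers":0,"tx":535,"ty":510,"tz":-138,"spin":-0.2},{"fingers":0,"tx":535,"ty":510,"tz":-138,"spin":-0.2},{"fingers":0,"tx":535,"ty":510,"tz":-138,"spin":-0.2},{"fingers":0,"tx":535,"ty":510,"tz":-138,"spin":-0.2},{"fingers":0,"tx":535,"ty":510,"tz":-138,"spin":-0.2},{"fingers":0,"tx":535,"ty":510,"tz":-138,"spin":-0.2},{"fingers":0,"tx":535,"ty":510,"tz":-138,"spin":-0.2},{"fingers":0,"tx":535,"ty":510,"tz":-138,"spin":-0.2},{"fingers":0,"tx":535,"ty":510,"tz":-138,"spin":-0.2},{"fingers":0,"tx":535,"ty":510,"tz":-138,"spin":-0.2},{"fingers":0,"tx":535,"ty":510,"tz":-138,"spin":-0.2},{"fingers":0,"tx":535,"ty":510,"tz":-138,"spin":-0.2},{"fingers":0,"tx":535,"ty":510,"tz":-138,"spin":-0.2},{"fingers":0,"tx":535,"ty":510,"tz":-138,"spin":-0.2},{"fingers":0,"tx":535,"ty":510,"tz":-138,"spin":-0.2},{"fingers":0,"tx":535,"ty":510,"tz":-138,"spin":-0.2}]'; python3 - <<'E'
from h import *
from workcell import r
o=r.get_obs()
w=HG-0.18*XH-0.08*YH; print(w)
print(goto(o,[w[0],w[1],.40]),yawof(o)-YAW,o["qpos"])
E
```

```text
clock: 1.82
tcp_pos: [0.5274, -0.0608, 0.4296]
orientation: [[0.985, -0.17, -0.0], [-0.17, -0.985, 0.0], [-0.0, -0.0, -1.0]]
contact_force: [0.5, 0.1, 0.8]
gripper_width: 0.0001
[ 0.53996375 -0.08701198  0.        ]
[16.9 23.7 29.6] 0.0011239533796655599 [ 1.90833942e-01  1.55940407e-01  3.18613824e-02 -2.66207971e-04
 -1.44679017e+00  1.20911926e+00]
```

```bash
python3 -m handwheel '[{"fingers":0,"tx":17,"ty":24,"tz":0,"spin":0},{"fingers":0,"tx":17,"ty":24,"tz":15,"spin":0},{"fingers":0,"tx":17,"ty":24,"tz":15,"spin":0},{"fingers":0,"tx":17,"ty":24,"tz":15,"spin":0}]'; python3 - <<'E'
from h import *
from workcell import r
import cv2
o=r.get_obs()
w=HG-0.18*XH-0.08*YH; print(w)
print(goto(o,[w[0],w[1],.305]),o["contact_force"])
for n in ["scene","top"]:
    s=r.snapshot(n); cv2.imwrite(f"pics/c_{n}.png",s["img"][:,:,::-1])
E
```

```text
clock: 2.15
tcp_pos: [0.5394, -0.0855, 0.4136]
orientation: [[0.985, -0.171, -0.003], [-0.171, -0.985, -0.0], [-0.003, 0.001, -1.0]]
contact_force: [0.6, 0.8, 0.6]
gripper_width: 0.0005
[ 0.53996375 -0.08701198  0.        ]
[  1.1   1.3 108.6] [0.63067119 0.75118993 0.55356858]
```

View pics/c_scene.png

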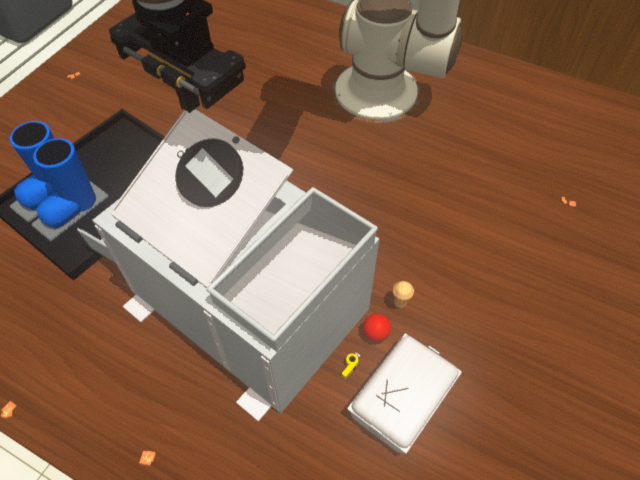

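View pics/c_top.png

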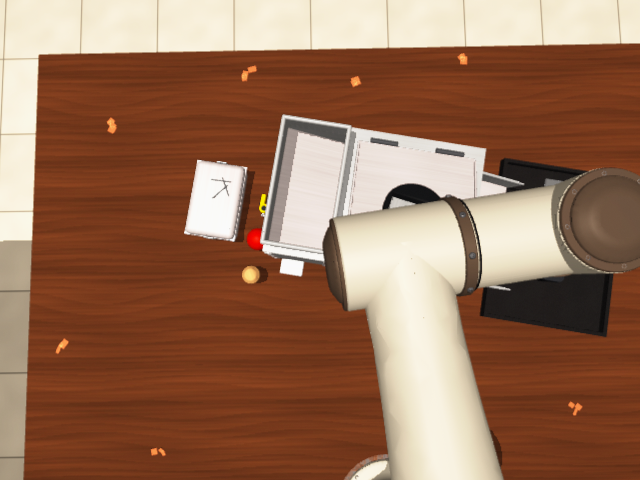

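The closed fingertips sit above the panel's free edge on the spout side, around (190,103) in the scene view. I'll push down to near the deck first, then read the force.

```bash
python3 -m handwheel '[{"fingers":0,"tx":1,"ty":1,"tz":10,"spin":0},{"fingers":0,"tx":1,"ty":1,"tz":20,"spin":0},{"fingers":0,"tx":1,"ty":1,"tz":28,"spin":0},{"fingers":0,"tx":1,"ty":1,"tz":36,"spin":0},{"fingers":0,"tx":1,"ty":1,"tz":44,"spin":0},{"fingers":0,"tx":1,"ty":1,"tz":52,"spin":0},{"fingers":0,"tx":1,"ty":1,"tz":60,"spin":0}]'; python3 -m handwheel '[{"fingers":0,"tx":0,"ty":0,"tz":8,"spin":0},{"fingers":0,"tx":0,"ty":0,"tz":16,"spin":0},{"fingers":0,"tx":0,"ty":0,"tz":24,"spin":0},{"fingers":0,"tx":0,"ty":0,"tz":32,"spin":0},{"fingers":0,"tx":0,"ty":0,"tz":38,"spin":0},{"fingers":0,"tx":0,"ty":0,"tz":42,"spin":0},{"fingers":0,"tx":0,"ty":0,"tz":44,"spin":0}]'
```

```text
clock: 2.83
tcp_pos: [0.5405, -0.0863, 0.354]
orientation: [[0.985, -0.17, -0.0], [-0.17, -0.985, -0.0], [-0.0, 0.0, -1.0]]
contact_force: [-0.7, 0.2, 1.5]
gripper_width: 0.0002
clock: 3.42
tcp_pos: [0.5404, -0.0864, 0.3098]
orientation: [[0.985, -0.17, -0.001], [-0.17, -0.985, -0.0], [-0.001, 0.0, -1.0]]
contact_force: [-1.1, -0.0, 1.3]
gripper_width: 0.0007
```

```bash
python3 -m handwheel '[{"fingers":0,"tx":0,"ty":0,"tz":1,"spin":0},{"fingers":0,"tx":0,"ty":0,"tz":2,"spin":0},{"fingers":0,"tx":0,"ty":0,"tz":3,"spin":0},{"fingers":0,"tx":0,"ty":0,"tz":3,"spin":0}]';python3 -m handwheel '[{"fingers":0,"tx":0,"ty":0,"tz":1,"spin":0},{"fingers":0,"tx":0,"ty":0,"tz":2,"spin":0},{"fingers":0,"tx":0,"ty":0,"tz":2,"spin":0}]'
```

```text
clock: 3.75
tcp_pos: [0.5408, -0.0864, 0.3078]
orientation: [[0.985, -0.17, 0.001], [-0.17, -0.985, 0.0], [0.001, -0.0, -1.0]]
contact_force: [-0.2, -0.1, -0.3]
gripper_width: 0.0009
clock: 4.0
tcp_pos: [0.5408, -0.0864, 0.3057]
orientation: [[0.985, -0.17, 0.001], [-0.17, -0.985, -0.0], [0.001, -0.0, -1.0]]
contact_force: [-0.3, -0.1, -0.3]
gripper_width: 0.0003
```

```bash
python3 - <<'E'
from workcell import r
import cv2
s=r.snapshot("scene"); cv2.imwrite("pics/d_scene.png",cv2.resize(s["img"][60:300,80:310,::-1],(0,0),fx=2.5,fy=2.5,interpolation=cv2.INTER_CUBIC))
E
```

```text
(no output)
```

View pics/d_scene.png

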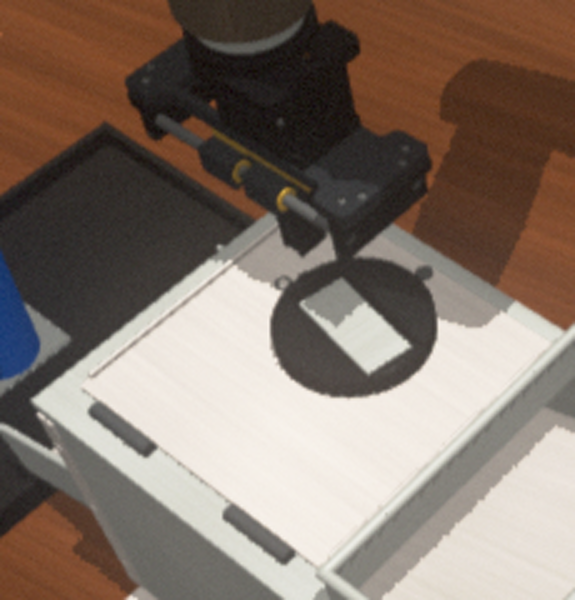

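The panel looks nearly shut in the scene view. I'll keep pressing in small steps until the deck pushes back.

```bash
python3 -m handwheel '[{"fingers":0,"tx":0,"ty":0,"tz":1,"spin":0},{"fingers":0,"tx":0,"ty":0,"tz":1,"spin":0}]';python3 -m handwheel '[{"fingers":0,"tx":0,"ty":0,"tz":1,"spin":0},{"fingers":0,"tx":0,"ty":0,"tz":1,"spin":0}]'
```

```text
clock: 4.22
tcp_pos: [0.5408, -0.0864, 0.3051]
orientation: [[0.985, -0.17, 0.001], [-0.17, -0.985, -0.0], [0.001, -0.0, -1.0]]
contact_force: [-0.5, 0.2, 1.8]
gripper_width: 0.0007
clock: 4.38
tcp_pos: [0.5408, -0.0864, 0.3051]
orientation: [[0.986, -0.17, 0.001], [-0.17, -0.986, -0.0], [0.001, 0.0, -1.0]]
contact_force: [-1.2, 1.4, 5.8]
gripper_width: 0.0003
```

```bash
python3 -m handwheel '[{"fingers":0,"tx":0,"ty":0,"tz":2,"spin":0},{"fingers":0,"tx":0,"ty":0,"tz":2,"spin":0},{"fingers":0,"tx":0,"ty":0,"tz":2,"spin":0}]'
python3 -m handwheel '[{"fingers":0,"tx":0,"ty":0,"tz":-30,"spin":0},{"fingers":50,"tx":0,"ty":0,"tz":-40,"spin":0},{"fingers":50,"tx":-120,"ty":0,"tz":-60,"spin":0},{"fingers":50,"tx":-120,"ty":0,"tz":-60,"spin":0},{"fingers":50,"tx":-120,"ty":0,"tz":-60,"spin":0},{"fingers":50,"tx":-120,"ty":0,"tz":-60,"spin":0}]'
python3 - <<'E'
from workcell import r
import cv2
for n in ["scene","top","wrist"]:
    o=r.get_obs()
    s=r.snapshot(n); cv2.imwrite(f"pics/e_{n}.png",s["img"][:,:,::-1])
print(o["tcp_pos"],o["gripper_width"])
a=cv2.imread("pics/e_scene.png"); cv2.imwrite("pics/e_scene2.png",cv2.resize(a[90:300,90:310],(0,0),fx=2.8,fy=2.8,interpolation=cv2.INTER_CUBIC))
a=cv2.imread("pics/e_top.png"); cv2.imwrite("pics/e_top2.png",cv2.resize(a[105:305,255:525],(0,0),fx=2.9,fy=2.9,interpolation=cv2.INTER_CUBIC))
E
```

```text
clock: 4.63
tcp_pos: [0.5408, -0.0864, 0.305]
orientation: [[0.986, -0.169, 0.003], [-0.169, -0.986, -0.001], [0.003, 0.0, -1.0]]
contact_force: [-5.2, 3.2, 13.6]
gripper_width: 0.0005
clock: 5.13
tcp_pos: [0.4173, -0.066, 0.3631]
orientation: [[0.986, -0.169, 0.002], [-0.169, -0.986, 0.002], [0.002, -0.002, -1.0]]
contact_force: [-0.3, 0.8, -0.5]
gripper_width: 0.0258
[ 0.42145799 -0.06586236  0.36251126] 0.0340792401967493
```

View pics/e_scene2.png

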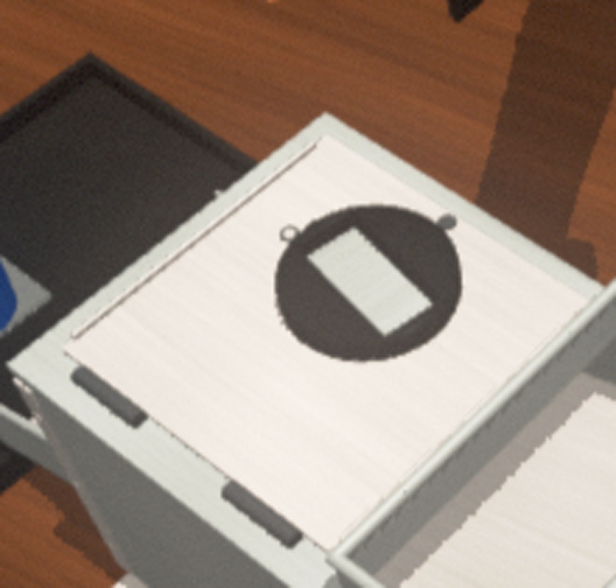

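View pics/e_top2.png

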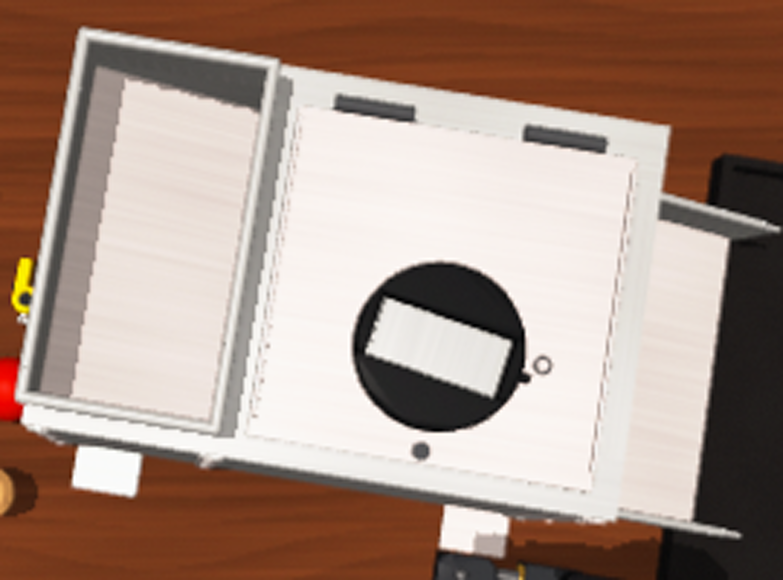

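View pics/e_wrist.png

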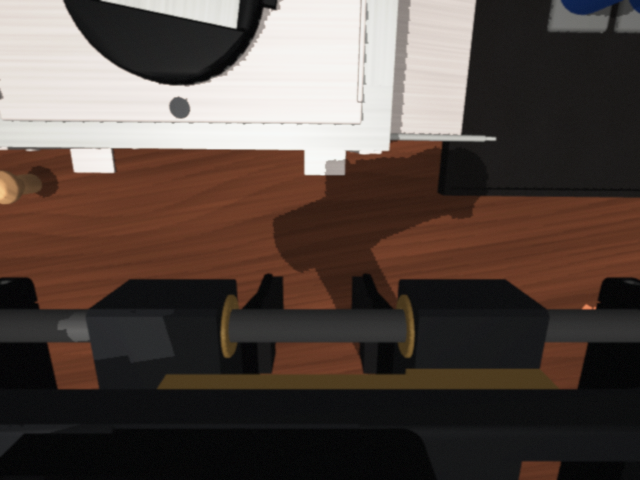

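The panel is flush and level in both views: it stopped at TCP z 0.305 with 13.6 N pushing back, and all four corners now meet the deck. In the enlarged top view the disc is centred near (440,347), the pointer is at about (525,378), the unlocked ring mark at (542,365) and the locked dot at (420,450). Next I'll measure the slot.

```bash
python3 - <<'E'
from h import *
import cv2
np.set_printoptions(precision=4,suppress=True)
C={}
for n,S,(x0,y0,x1,y1) in [("top",TP,(372,190,442,260)),("scene",SC,(186,160,258,222))]:
    a=cv2.imread(f"pics/e_{n}.png")[y0:y1,x0:x1]; g=a.max(2)
    m=(g<80).astype(np.uint8); k,l,st,_=cv2.connectedComponentsWithStats(m); i=1+st[1:,4].argmax(); m=(l==i).astype(np.uint8)
    cs,_=cv2.findContours(m,cv2.RETR_EXTERNAL,cv2.CHAIN_APPROX_NONE); c=max(cs,key=cv2.contourArea)
    h=cv2.convexHull(c); f=cv2.fitEllipse(c); full=np.zeros_like(m); cv2.drawContours(full,[c],-1,1,-1)
    e=cv2.erode(full,np.ones((5,5)))
    s=((g>110)&(e>0)).astype(np.uint8); cs,_=cv2.findContours(s,cv2.RETR_EXTERNAL,cv2.CHAIN_APPROX_NONE); sc=max(cs,key=cv2.contourArea)
    rect=cv2.minAreaRect(sc); b=cv2.boxPoints(rect)
    C[n]=(f[0][0]+x0,f[0][1]+y0); print(n,"disc",C[n],f[1:],"slot",rect[0][0]+x0,rect[0][1]+y0)
    print(" disc centre @.248",onz(S,C[n],.248)," slot @.240",onz(S,(rect[0][0]+x0,rect[0][1]+y0),.240))
    W=[onz(S,(p[0]+x0,p[1]+y0),.24) for p in b]
    for p,q in ((0,1),(1,2)):
        d=W[q]-W[p]; print("  side",np.linalg.norm(d),"yaw",np.arctan2(d[1],d[0]))
print(tri(TP,C["top"],SC,C["scene"]))
print("model slot",HG-.143*XH)
t=lambda p:(p[0]/2.9+255-.3,p[1]/2.9+105-.3)
s=lambda p:(p[0]/2.8+90-.3,p[1]/2.8+90-.3)
for nm,p,q in [("free hopper",(247,437),None),("free spout",(592,491),(320,140)),("dot",(420,450),(447,221)),("ring",(542,365),(288,234))]:
    print(nm,onz(TP,t(p),.235), onz(SC,s(q),.235) if q else "")
P=onz(TP,t((528,379)),.243); print("pointer",P)
E
```

```text
top disc (406.2999572753906, 224.5213623046875) ((57.09899139404297, 58.80540466308594), 98.75285339355469) slot 405.8853302001953 224.32968139648438
 disc centre @.248 [ 0.5871 -0.0121  0.248 ]  slot @.240 [ 0.5883 -0.0129  0.24  ]
  side 0.03726666089711212 yaw -0.3597046552167491
  side 0.08307835922364203 yaw -1.927313708599046Traceback (most recent call last):
  File "<stdin>", line 11, in <module>
ValueError: max() iterable argument is empty
```

```bash
python3 - <<'E'
from h import *
np.set_printoptions(precision=4,suppress=True)
t=lambda p:(p[0]/2.9+255-.3,p[1]/2.9+105-.3)
s=lambda p:(p[0]/2.8+90-.3,p[1]/2.8+90-.3)
fs=[(307,251),(356,226),(433,302),(383,336)]
W=[onz(SC,s(p),.240) for p in fs]; print("slot scene",sum(W)/4); 
d=W[1]-W[0]+W[2]-W[3];print("short yaw",np.arctan2(d[1],d[0]))
c=[(276,283),(462,283),(370,204),(368,362)]
print("disc scene @.248",onz(SC,s((369,283)),.248))
for nm,p,q in [("free spout",(592,491),(320,140)),("dot",(420,450),(447,221)),("ring",(542,365),(288,234))]:
    print(nm,onz(TP,t(p),.235), onz(SC,s(q),.235))
print("model slot",HG-.143*XH)
from workcell import r
o=r.get_obs(); print(o["tcp_pos"],yawof(o),o["gripper_width"])
for z in (.38,):print(goto(o,[.588,-.0125,z]))
E
```

```text
slot scene [ 0.5877 -0.0166  0.24  ]
short yaw 2.753835369065031
disc scene @.248 [ 0.5958 -0.0099  0.248 ]
free spout [ 0.4989 -0.1045  0.235 ] [ 0.5081 -0.107   0.235 ]
dot [ 0.5256 -0.0006  0.235 ] [ 0.5269 -0.0034  0.235 ]
ring [ 0.5766 -0.0771  0.235 ] [ 0.5794 -0.08    0.235 ]
model slot [ 0.5901 -0.0145  0.    ]
[ 0.4224 -0.0659  0.362 ] -0.170403857186274 0.03763315281148528
[154.2 -80.7 -17.6]
```

Both views agree: slot centre about (0.588, -0.0145), turned about 0.2 rad from unlocked. I'll hover over it with the fingers open 40 mm along the slot, about 70 mm over their backs in the 84 mm slot.

```bash
python3 - <<'E'
from h import *
from workcell import r
o=r.get_obs(); print(goto(o,[.588,-.0145,.36]))
E
python3 -m handwheel '[{"fingers":40,"tx":154,"ty":-79,"tz":0,"spin":0.2},{"fingers":40,"tx":154,"ty":-79,"tz":2,"spin":0.2},{"fingers":40,"tx":154,"ty":-79,"tz":2,"spin":0.2},{"fingers":40,"tx":154,"ty":-79,"tz":2,"spin":0.2},{"fingers":40,"tx":154,"ty":-79,"tz":2,"spin":0.2},{"fingers":40,"tx":154,"ty":-79,"tz":2,"spin":0.2},{"fingers":40,"tx":154,"ty":-79,"tz":2,"spin":0.2}]'
python3 - <<'E'
from h import *
from workcell import r
import cv2
o=r.get_obs(); print(o["tcp_pos"],yawof(o),o["gripper_width"],goto(o,[.588,-.0145,.33]))
for n in ["scene","wrist"]:
    s=r.snapshot(n); cv2.imwrite(f"pics/f_{n}.png",s["img"][:,:,::-1])
a=cv2.imread("pics/f_scene.png"); cv2.imwrite("pics/f_scene2.png",cv2.resize(a[60:270,90:310],(0,0),fx=2.8,fy=2.8,interpolation=cv2.INTER_CUBIC))
E
```

```text
[154.5 -78.7   2.4]
clock: 5.87
tcp_pos: [0.5881, -0.0145, 0.3577]
orientation: [[0.932, -0.363, -0.003], [-0.363, -0.932, -0.001], [-0.003, 0.002, -1.0]]
contact_force: [0.1, -0.2, 0.1]
gripper_width: 0.0401
[ 0.58808535 -0.01445423  0.35773223] -0.37125277650323524 0.040122703348903464 [ 0.   0.  27.7]
```

View pics/f_scene2.png

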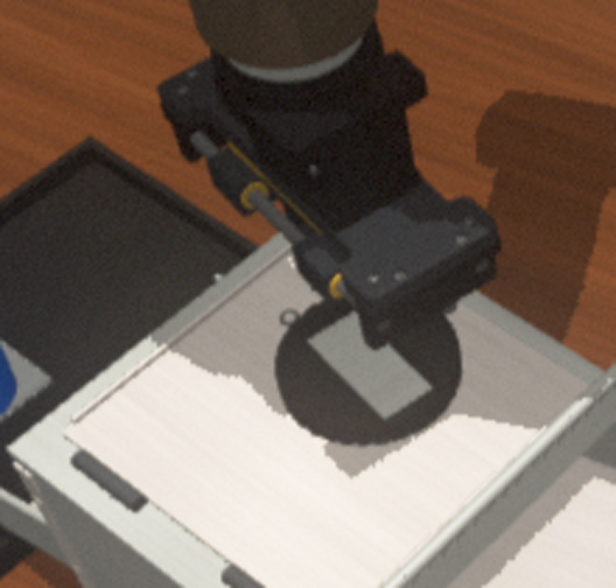

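View pics/f_wrist.png

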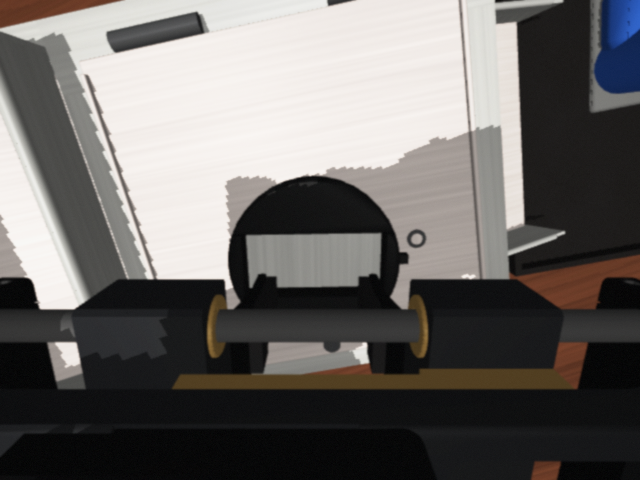

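```bash
python3 - <<'E'
from h import *
K=np.array([[353.5359,0,317.1059],[0,353.5359,240.3813],[0,0,1]])
H=np.array([[-1.09905219e-03,-9.64222446e-01,-2.65092187e-01,7.22459471e-02],[9.99999191e-01,-8.90127801e-04,-9.08250442e-04,-4.41079114e-04],[6.39789538e-04,-2.65092970e-01,9.64222644e-01,-9.28113580e-02]])
def at(p,z):
    d=H[:,:3]@np.linalg.inv(K)@[p[0],p[1],1]; o=H[:,3]; return (o+d*(z-o[2])/d[2])*1000
tz=.3577
for z in (.251,.238): print(z,[at(p,tz-z) for p in ((247,234),(380,234),(247,288),(380,288))])
print("tips",at((265,278),.07),at((372,278),.07))
E
```

```text
0.251 [array([ 21.28704664, -41.45843026, 106.7       ]), array([ 21.21458378,  35.99922427, 106.7       ]), array([-12.58556473, -43.27658812, 106.7       ]), array([-12.65240786,  37.55891747, 106.7       ])]
0.238 [array([ 17.96660558, -44.13108795, 119.7       ]), array([ 17.8894211,  38.3736452, 119.7      ]), array([-18.11311797, -46.06771552, 119.7       ]), array([-18.18431655,  40.03496676, 119.7       ])]
tips [  8.31093272 -26.25441436  70.        ] [ 8.26630496 26.38969792 70.        ]
```

The wrist view shows the slot parallel to the jaw axis and its centre about 2 mm to the -y side of the tool, so I'll correct by that and go in.

```bash
python3 -m handwheel '[{"fingers":40,"tx":1,"ty":-2,"tz":10,"spin":0},{"fingers":40,"tx":1,"ty":-2,"tz":20,"spin":0},{"fingers":40,"tx":1,"ty":-2,"tz":28,"spin":0},{"fingers":40,"tx":1,"ty":-2,"tz":32,"spin":0},{"fingers":40,"tx":1,"ty":-2,"tz":36,"spin":0},{"fingers":40,"tx":1,"ty":-2,"tz":38,"spin":0},{"fingers":40,"tx":1,"ty":-2,"tz":40,"spin":0}]'; python3 -m handwheel '[{"fingers":40,"tx":0,"ty":0,"tz":3,"spin":0},{"fingers":40,"tx":0,"ty":0,"tz":5,"spin":0},{"fingers":40,"tx":0,"ty":0,"tz":6,"spin":0},{"fingers":40,"tx":0,"ty":0,"tz":6,"spin":0}]'
```

```text
clock: 6.55
tcp_pos: [0.5892, -0.0129, 0.3196]
orientation: [[0.932, -0.362, 0.0], [-0.362, -0.932, -0.0], [0.0, 0.0, -1.0]]
contact_force: [-0.2, -0.3, 0.1]
gripper_width: 0.0402
clock: 6.88
tcp_pos: [0.5892, -0.0128, 0.3135]
orientation: [[0.932, -0.362, -0.0], [-0.362, -0.932, -0.0], [-0.0, 0.0, -1.0]]
contact_force: [0.4, -0.8, -0.1]
gripper_width: 0.0401
```

```bash
python3 -m handwheel '[{"fingers":40,"tx":0,"ty":0,"tz":2,"spin":0},{"fingers":40,"tx":0,"ty":0,"tz":3,"spin":0.08},{"fingers":40,"tx":0,"ty":0,"tz":3,"spin":0.16},{"fingers":40,"tx":0,"ty":0,"tz":3,"spin":0.24},{"fingers":40,"tx":0,"ty":0,"tz":3,"spin":0.32},{"fingers":40,"tx":0,"ty":0,"tz":3,"spin":0.4},{"fingers":40,"tx":0,"ty":0,"tz":3,"spin":0.48},{"fingers":40,"tx":0,"ty":0,"tz":3,"spin":0.56}]'; python3 - <<'E'
from h import *
from workcell import r
import cv2
o=r.get_obs(); print(o["tcp_pos"],yawof(o),o["gripper_width"],o["contact_force"],o["ft_torque"])
s=r.snapshot("wrist"); cv2.imwrite("pics/g_wrist.png",s["img"][:,:,::-1])
E
```

```text
clock: 7.55
tcp_pos: [0.5896, -0.0131, 0.3108]
orientation: [[0.594, -0.804, 0.001], [-0.804, -0.594, -0.001], [0.001, -0.001, -1.0]]
contact_force: [0.8, -1.0, -1.3]
gripper_width: 0.0402
[ 0.58961996 -0.01311343  0.31083431] -0.9342749132804162 0.0402212729118028 [ 0.83637255 -0.99322054 -1.29645704] [-0.43007481 -0.34128724  0.07811443]
```

View pics/g_wrist.png

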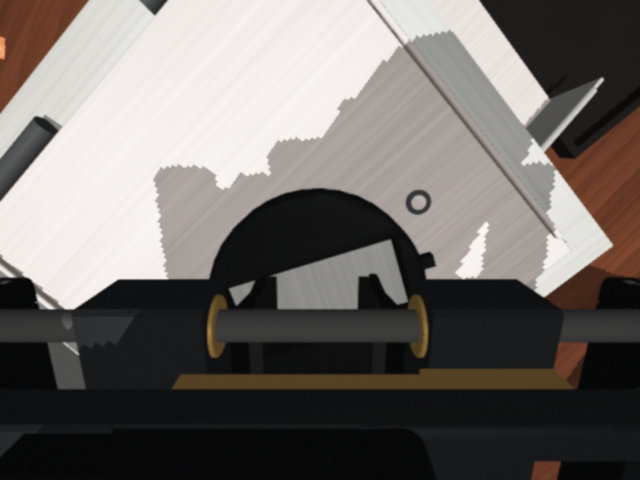

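The disc is turning with the fingers: the pointer, at (428,260), has left the ring mark, and the slot lags by about 0.28 rad of play. I'll continue toward the stop.

```bash
python3 -m handwheel '[{"fingers":40,"tx":0,"ty":0,"tz":0,"spin":0.08},{"fingers":40,"tx":0,"ty":0,"tz":0,"spin":0.16},{"fingers":40,"tx":0,"ty":0,"tz":0,"spin":0.24},{"fingers":40,"tx":0,"ty":0,"tz":0,"spin":0.32},{"fingers":40,"tx":0,"ty":0,"tz":0,"spin":0.4},{"fingers":40,"tx":0,"ty":0,"tz":0,"spin":0.48},{"fingers":40,"tx":0,"ty":0,"tz":0,"spin":0.56},{"fingers":40,"tx":0,"ty":0,"tz":0,"spin":0.64},{"fingers":40,"tx":0,"ty":0,"tz":0,"spin":0.72},{"fingers":40,"tx":0,"ty":0,"tz":0,"spin":0.8},{"fingers":40,"tx":0,"ty":0,"tz":0,"spin":0.88},{"fingers":40,"tx":0,"ty":0,"tz":0,"spin":0.95},{"fingers":40,"tx":0,"ty":0,"tz":0,"spin":0.95}]'; cat > q.py <<'E'
from h import *
from workcell import r
o=r.get_obs(); print(o["tcp_pos"],yawof(o),o["gripper_width"],o["contact_force"],o["ft_torque"],o["joint_efforts"][5],o["qpos"][5])
E
python3 q.py
```

```text
clock: 8.68
tcp_pos: [0.5896, -0.0131, 0.3109]
orientation: [[-0.305, -0.952, 0.001], [-0.952, 0.305, -0.0], [0.0, -0.001, -1.0]]
contact_force: [1.4, -2.0, -0.7]
gripper_width: 0.0402
[ 0.58956634 -0.01312561  0.31085543] -1.8804933885099246 0.040247215472361784 [ 1.35600521 -1.99084943 -0.74347459] [-0.35142412 -0.48473631 -0.04194622] -0.4208595212548971 -0.5624279423529404
```

```bash
python3 -m handwheel '[{"fingers":40,"tx":0,"ty":0,"tz":0,"spin":0.04},{"fingers":40,"tx":0,"ty":0,"tz":0,"spin":0.08},{"fingers":40,"tx":0,"ty":0,"tz":0,"spin":0.12},{"fingers":40,"tx":0,"ty":0,"tz":0,"spin":0.12}]'; python3 q.py
```

```text
clock: 9.02
tcp_pos: [0.5895, -0.0131, 0.3108]
orientation: [[-0.415, -0.91, 0.001], [-0.91, 0.415, -0.001], [0.0, -0.001, -1.0]]
contact_force: [0.9, -1.8, -0.1]
gripper_width: 0.0404
[ 0.58951361 -0.01310041  0.31081729] -1.998712694629097 0.04039203857842762 [ 0.87248123 -1.78472053 -0.09980408] [-0.5253006  -0.55906409  0.10164147] -0.2792463731020689 -0.6806873613660607
```

Still moving freely; creeping on to find the stop.

```bash
for i in 1; do python3 -m handwheel '[{"fingers":40,"tx":0,"ty":0,"tz":0,"spin":0.03},{"fingers":40,"tx":0,"ty":0,"tz":0,"spin":0.06},{"fingers":40,"tx":0,"ty":0,"tz":0,"spin":0.06}]' >/dev/null; python3 q.py; python3 -m handwheel '[{"fingers":40,"tx":0,"ty":0,"tz":0,"spin":0.02},{"fingers":40,"tx":0,"ty":0,"tz":0,"spin":0.04},{"fingers":40,"tx":0,"ty":0,"tz":0,"spin":0.04}]' >/dev/null; python3 q.py; done; python3 - <<'E'
from workcell import r
import cv2
s=r.snapshot("wrist"); cv2.imwrite("pics/i_wrist.png",s["img"][:,:,::-1])
E
```

```text
[ 0.589494   -0.01310096  0.31084391] -2.0584748040490233 0.03985332153896625 [ 2.77333543 -2.57334057 -0.20954109] [-0.66127952 -0.59422984  0.06611919] -0.23725063540041447 -0.7404467688530303
[ 0.5894193  -0.01307297  0.31086089] -2.0980772353138364 0.04050389651707854 [ 2.18010471 -3.65056117 -1.03769713] [-1.0837902  -0.72160372  0.96061455] -1.1223364993929863 -0.7805273561688543
```

View pics/i_wrist.png

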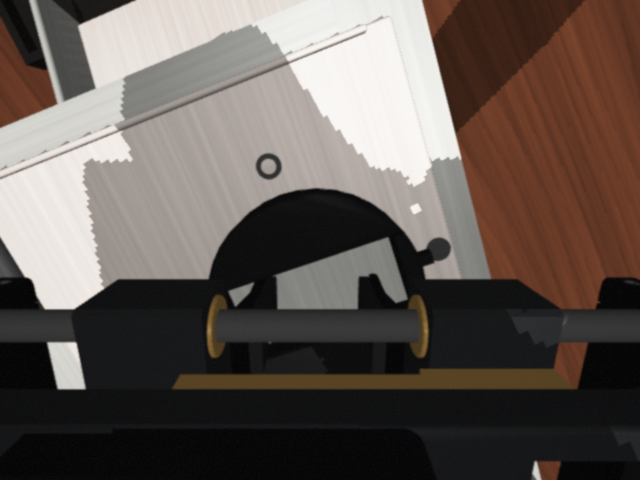

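Torque about the tool axis jumped from about 0.07 to 0.96 N m, and the pointer at (430,256) meets the dot mark at (438,248). I'll nudge once more to confirm the stop, then back off within the slot's play and lift out.

```bash
python3 -m handwheel '[{"fingers":40,"tx":0,"ty":0,"tz":0,"spin":0.02},{"fingers":40,"tx":0,"ty":0,"tz":0,"spin":0.02}]' >/dev/null; python3 q.py; python3 -m handwheel '[{"fingers":40,"tx":0,"ty":0,"tz":0,"spin":-0.08},{"fingers":40,"tx":0,"ty":0,"tz":0,"spin":-0.16},{"fingers":40,"tx":0,"ty":0,"tz":0,"spin":-0.24},{"fingers":40,"tx":0,"ty":0,"tz":0,"spin":-0.3},{"fingers":40,"tx":0,"ty":0,"tz":0,"spin":-0.3}]' ; python3 q.py
```

```text
[ 0.58923967 -0.01301338  0.31084656] -2.118627794172831 0.040039785134266 [ 1.04302547 -3.89360931 -0.34190101] [-1.38401553 -0.63203874  1.59108458] -1.681094840168953 -0.8011740996867579
clock: 10.15
tcp_pos: [0.5887, -0.012, 0.3104]
orientation: [[-0.25, -0.968, -0.001], [-0.968, 0.25, 0.002], [-0.002, 0.002, -1.0]]
contact_force: [0.2, -0.3, 0.5]
gripper_width: 0.0397
[ 0.58871528 -0.01204809  0.31040107] -1.8229677268866205 0.03970526276216629 [ 0.22331883 -0.27932123  0.48021677] [ 0.07897744 -0.08509016 -0.0029678 ] 0.35998024977743626 -0.50460837483636
```

```bash
python3 -m handwheel '[{"fingers":40,"tx":0,"ty":0,"tz":-10,"spin":0},{"fingers":40,"tx":0,"ty":0,"tz":-25,"spin":0},{"fingers":40,"tx":0,"ty":0,"tz":-60,"spin":0},{"fingers":40,"tx":0,"ty":0,"tz":-100,"spin":0},{"fingers":40,"tx":0,"ty":0,"tz":-100,"spin":0},{"fingers":40,"tx":0,"ty":160,"tz":-100,"spin":0},{"fingers":40,"tx":0,"ty":160,"tz":-100,"spin":0},{"fingers":40,"tx":0,"ty":160,"tz":-100,"spin":0},{"fingers":40,"tx":0,"ty":160,"tz":-100,"spin":0},{"fingers":40,"tx":0,"ty":160,"tz":-100,"spin":0},{"fingers":40,"tx":0,"ty":160,"tz":-100,"spin":0},{"fingers":40,"tx":0,"ty":160,"tz":-100,"spin":0}]'; python3 - <<'E'
from workcell import r
import cv2
for n in ["scene","top"]:
    s=r.snapshot(n); cv2.imwrite(f"pics/j_{n}.png",s["img"][:,:,::-1])
a=cv2.imread("pics/j_scene.png"); cv2.imwrite("pics/j_scene2.png",cv2.resize(a[90:300,90:310],(0,0),fx=2.8,fy=2.8,interpolation=cv2.INTER_CUBIC))
E
```

```text
clock: 11.15
tcp_pos: [0.4343, 0.027, 0.4117]
orientation: [[-0.248, -0.969, 0.002], [-0.969, 0.248, 0.001], [-0.002, -0.002, -1.0]]
contact_force: [-0.2, 1.2, -0.3]
gripper_width: 0.0401
```

View pics/j_scene2.png

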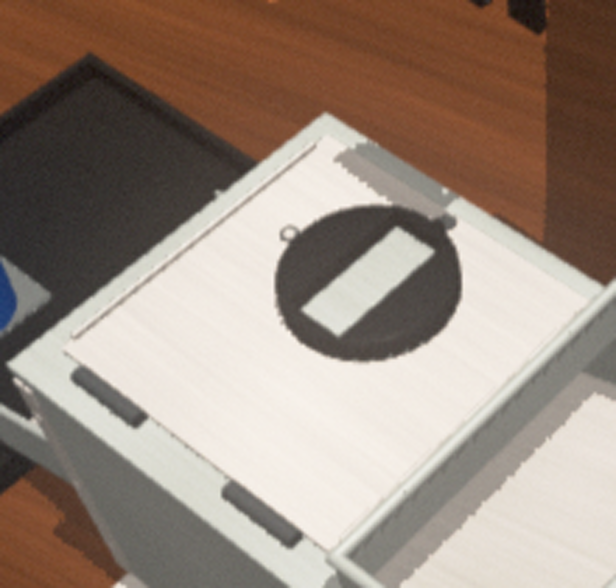

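View pics/j_top.png

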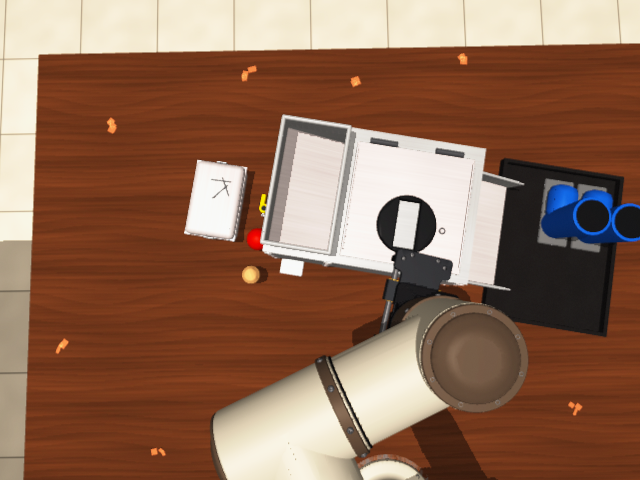

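```bash
python3 - <<'E'
from h import *
s=lambda p:(p[0]/2.8+90-.3,p[1]/2.8+90-.3)
c=[onz(SC,s(p),.242) for p in [(303,310),(399,227),(435,252),(337,336)]]
for a,b in ((0,1),(3,2)):
    d=c[a]-c[b]; print(np.arctan2(d[1],d[0])-YAW)
import cv2
a=cv2.imread("pics/a_top.png").astype(int)[150:300,180:275];b=cv2.imread("pics/j_top.png").astype(int)[150:300,180:275]
print("change tin/ball/knob/whistle px",(abs(a-b).max(2)>40).sum())
E
```

```text
-0.002766236062285904
-0.02097831907206077
change tin/ball/knob/whistle px 0
```

The slot is square to the free edge to within about 0.02 rad, and the bystander region shows no changed pixels. I'm handing in.

```bash
python3 q.py; python3 -c "
from workcell import r
print(r.finish_job())"
```

```text
[0.43502557 0.02692821 0.41077976] -1.8221985149092859 0.0395914273048294 [0.23280688 0.47315673 0.8611497 ] [ 0.05519946 -0.05425014 -0.03245214] -0.005771346768597141 -0.6884162528371461
the job is handed in; nothing more can be done
None
```

The panel is shut and the fastener is turned clockwise to its stop. I handed the job in at about 11 s, with the gripper clear of everything.

**Shutting the panel:** I pressed near the free edge with closed fingertips until the panel stopped, with the fingertips at z 0.235 m and 13.6 N pushing back. Both views then showed it flush with the deck.

**Locking it:** I put both fingertips in the slot, spread 40 mm apart along it, rather than a single one. I turned clockwise until the torque rose from about 0.1 to 1.6 N m at the stop. I then backed off within the slot's play and lifted straight out.

**Last checks:**
- The pointer is on the locked dot, and the slot is square to the free edge to within about 0.02 rad.
- The panel is still flush with the deck.
- The top view shows no change around the whistle, lunch tin, peg knob and ball.

**Disagreements:**
- The two cameras differed by 3 to 4 mm on the slot centre, and by up to 9 mm on one hand-picked disc centre and one panel corner. The wrist view settled where to insert the fingertips.
- I did not test the lock by trying to lift the panel.

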